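Switch a stirrer to run with a screwdriver

TASK

Start the stirrer that has the beaker on it: take the flat screwdriver from its holder, put the blade in that stirrer's slotted selector and turn the selector a quarter turn clockwise, all the way to its stop. Then put the screwdriver back in its holder, upright and fully down, and let go. Leave the beaker, the other stirrer's selector, the jar and the vial as they are, and do not touch the selectors with the gripper's fingers.

Things in the scene. Friction and masses are not known exactly. Their poses are not given: they have to be found in the camera images.
- stirrer_a: magnetic stirrer, the one that carries the beaker: white housing 150 x 110 mm (x, y), 50 mm high, fixed; origin under its centre; x from its front edge (robot side) to its back, y left, z up. Steel plate 84 mm across (top at z = 57 mm) centred at x = +28 mm, slotted selector at x = -45 mm. Place and yaw vary; the two stirrers may change places.
- stirrer_b: magnetic stirrer, the same model, with nothing on it: white housing 150 x 110 mm (x, y), 50 mm high, fixed; origin under its centre; x from its front edge (robot side) to its back, y left, z up. Steel plate 84 mm across (top at z = 57 mm) centred at x = +28 mm, slotted selector at x = -45 mm. Place and yaw vary; the two stirrers may change places.
- stirrer_a_slot (a point): middle of the mouth of the slot in the selector of the stirrer with the beaker: steel disc 30 mm across in a fixed black collar (42 mm outside), rim 1 mm above the disc, 61 mm above the worktop. The slot runs right across the disc, 4.6 mm wide, 7 mm deep; its mouth is at height 60 mm. z up, y along the slot (turns with the disc), x across it.
- stirrer_b_slot (a point): middle of the mouth of the slot in the selector of the empty stirrer: steel disc 30 mm across in a fixed black collar (42 mm outside), rim 1 mm above the disc, 61 mm above the worktop. The slot runs right across the disc, 4.6 mm wide, 7 mm deep; its mouth is at height 60 mm. z up, y along the slot (turns with the disc), x across it.
- stirrer_a_dial (a joint): selector angle of the stirrer with the beaker, rad, growing clockwise seen from above: 0 = slot along the stirrer's y (left-right, at two round dots), 1.571 = hard stop, slot along the stirrer's x (front-back, at two short bars). Starts at 0 to 0.2. Friction (about 0.06 N m) holds it; no spring.
- stirrer_b_dial (a joint): the same for the empty stirrer; starts between 0 and 0.2.
- beaker: glass beaker, 71 x 74 mm, 85 mm tall, loose on the stirring plate of stirrer_a (its rim 142 mm above the worktop); origin at the centre of its underside.
- holder: fixed screwdriver holder: aluminium foot 74 x 56 mm (x, y), two side plates, thick grey deck 68 x 50 mm, its top at z = 102 mm; origin under its centre, z up. A vertical pocket in the deck's middle, 33 x 21 mm (x, y), 20 mm deep, edges chamfered 3 mm, takes the handle's lower end; an opening 24 x 16 mm in its floor passes the blade.
- screwdriver: flat screwdriver, 145 mm long, 90 g, upright in the holder, its x along the holder's x, tip 12 mm above the worktop; origin mid tip edge, z up the tool. Blade 18 mm wide (x), 3 mm thick (y); shank 8 mm; black flat-sided handle 30 (x, same way as the blade) by 18 mm (y), z = 70 to 145 mm. The top 55 mm stand free of the holder: grasp across the 18 mm.
- blade_tip (a point): middle of the screwdriver blade's tip edge (same frame as the screwdriver).
- jar: bystander: lidded gel jar, 50 mm across, 66 mm tall; origin under its centre.
- vial: bystander: glass vial with black cap, 25 mm across, 58 mm tall; origin under its centre.
Mind the look-alikes: they are no part of the job. There is more than one size of the screwdriver; the one meant has the size given above.

How it is judged (in metres and radians):
On the way, in this order (a step that is already met when the one before it is completed fails the run):
1. the screwdriver's blade is in the slot of the selector of the stirrer with the beaker, which is not yet turned (z of blade_tip in the frame of stirrer_a_slot below -0.003 m and horizontal distance between blade_tip and stirrer_a_slot below 0.008 m and value of joint stirrer_a_dial below 0.6 rad), for 0.1 s.
2. with the blade in the slot, that selector has been turned clockwise to within 10 degrees of its stop (value of joint stirrer_a_dial above 1.396 rad and z of blade_tip in the frame of stirrer_a_slot below -0.001 m and horizontal distance between blade_tip and stirrer_a_slot below 0.01 m), for 0.1 s.
At the end, for the whole second after the job is handed in: The used stirrer's selector is within 10 degrees of its stop; the screwdriver is released in its holder, upright within 0.08 rad, tip within 6 mm of the holder's axis and under 16 mm high (fully down: 12 mm); the other selector is below 0.4 rad and the beaker stands on its stirrer (value of joint stirrer_a_dial above 1.396 rad and z of blade_tip in the frame of holder below 0.016 m and horizontal distance between blade_tip and holder below 0.006 m and angle between screwdriver's own z axis and vertical below 0.08 rad and linear speed of screwdriver below 0.01 m/s and value of joint stirrer_b_dial below 0.4 rad and horizontal distance between beaker and stirrer_a below 0.05 m and angle between beaker's own z axis and vertical below 0.1 rad); the robot touches nothing.
It fails at once if the beaker is pushed more than 15 mm or tipped (distance of beaker from where it was at the start of the episode above 0.015 m or angle between beaker's own z axis and vertical above 0.2 rad).
It fails at once if the other stirrer's selector is turned (beyond 0.4 rad) (value of joint stirrer_b_dial above 0.4 rad).
It fails at once if the fingers touch a selector (contact force between the fingers and stirrer_a_dial above 1 N or contact force between the fingers and stirrer_b_dial above 1 N).
It fails at once if the jar or the vial is displaced by more than 30 mm (distance of any of jar, vial from where it was at the start of the episode above 0.03 m).
It also fails if it takes over 56 s, if anything falls off the work surface, if the arm or the gripper's body presses on something with over 40 N, if the wrist force passes 120 N, or if a joint passes its speed limit or range.

ROBOT

A 6-joint arm with a two-finger parallel gripper is mounted at the origin on a cart in front of the work surface, level with it; the furniture and walls round the work are solid. World frame = base frame: x ahead of the robot, y to its left, z up, the work surface at z = 0. Lengths are in mm, angles in rad, forces in N, time in s.
With the tool pointing down it reaches from about 300 to 775 mm from the base axis. Payload 14.6 kg.
Tool frame: the origin (TCP) lies between the finger pads; the fingertips stand 19 mm ahead of it and the grasp point (between the pads) is the TCP; z points along the fingers, y is the line along which they close (so a half turn about z gives the same grasp; the last joint's range is limited). The gripper opens to 94 mm and grips with 3 to 60 N. Pads are 16 mm wide; open, the fingers measure 119 mm over their backs; the gripper's body (75 mm by 177 mm) begins 78 mm behind the grasp point.
Start: joints at [-1.181, 0.3, 1.521, -0, 1.321, -0.067], TCP at [242.585, -493.601, 224.446] pointing down, gripper open.
Joint ranges: [-3.03, 3.03], [-0.79, 2.21], [0.23, 2.52], [-1.04, 4.18], [0, 3.07], [-2.55, 2.55]. Speed limits (rad/s): [2.22, 2.22, 2.57, 3.14, 3.14, 3.14].

INTERFACE

Orientations are given as [roll, pitch, yaw] about the fixed x, y, z axes, in that order (R = Rz(yaw) Ry(pitch) Rx(roll)).
In Python, from cell import monitor, imaging, job, find_in, trace gives the robot as it stands. The module is installed in compiled form; this text tells all that it offers.
- The arm moves only by the tool arm_command, never from a script. Its argument "steps" is a list of rows, each a list of 5 numbers: the opening, from 0 (shut) to 1 (fully open), then the shift along the tool's x, y, z in mm, then the turn about the tool's z in degrees. In form: [[gripper, dx, dy, dz, turn], ...]. A call has 1 to 20 rows; each row is the pose to reach, as a shift and turn from the pose commanded when the call began, along the tool's axes at that moment; what a row does not reach only later rows make up. A row lasts 1/8 s, in which the tool goes at most 62.5 mm and 10.7 degrees, less where a joint would pass 70% of its speed; a pose out of reach is approached as far as the arm can. A call with a gripper value outside its range is refused whole. The fingers move at their own pace and stop on an object; "force" is the grip in N (left out, the last holds). Time passes only in rows, so rows that repeat a pose let the fingers close. It gives the time, the measured TCP pose, the force, the opening and the grip force at its end, in the units of the state.
- monitor.read_state(): the state, without advancing time (a new reading comes with each control period).
- imaging.camera(name): name is "scene" or "side" or "wrist"; returns a dict with "img" (480x640x3 uint8, red, green, blue), "mtx" (3x3 intrinsics, pixels), "view" (4x4, takes a point from world to camera coordinates). Camera axes: x right, y down, z forward; pixel columns grow to the right and rows downward; lengths in mm; the calibration is good to about 2 mm. A picture is of the moment at which its call begins. There is no depth.
- job.sign_off(): hands the job in; it is judged then, once.
Trained networks look in a picture, given as the dict that the camera call returned (one of the last four; its "shot" number tells which), for a name from the list of things; names that differ only in an ending like _2 or _b are one class to them, and where a whole thing is asked for, a point or a joint stands for the part that bears it (a point fixed in the world has none). Each returns a list of dicts, best first, with "p" (0 to 1); they miss things now and then, are a little off and sometimes report something else, mostly with a low value. They report only what shows in the picture. A call takes as long as a camera call. They do not tell look-alikes from the thing itself.
- find_in(picture, target): "rect" ([centre column, centre row, width, height] in pixels, round what is visible of it).
- trace(picture, target): "region" (480x640 bool, what is visible of it) and "rect" ([centre column, centre row, width, height] in pixels, round what is visible of it).
The state is a dict: "clock": time; "joints": joint angles; "qd": joint speeds; "effort": joint torques, N m; "eef_pos": TCP position; "eef_rot": TCP orientation; "wrist_force": force on the tool from outside, world axes, zero at the start; "moment": the same for the moment, N m; "finger_gap": finger opening in mm; "finger_force": force on a finger pad.
Only numpy, scipy, OpenCV 4.12 (cv2) and the standard library are available. Lean on these libraries where they do the work, as an engineer would, in place of code of your own. Each camera call takes 0.05 s, during which the arm holds its last target. There are 200 camera calls.

## Working session

There is one attempt and no reset: what is moved stays moved. The work goes in short steps, Python scripts to look and compute and a tool call to move; the robot and the scene stay as the last step left them, time stands still between calls to the robot, and variables do not carry over. Pictures are saved under pics/ and viewed, at most 10 in all, crops included, and the job is handed in when it is done.

Besides the shell and the picture viewer there is one more tool, called after ">>>" as name([rows], argument=value, ...), one row to a line, values as JSON. arm_command: Moves the arm, as the interface text tells. Its arguments: {"type":"object","properties":{"steps":{"type":"array","items":{"type":"array","items":{"type":"number"}}},"force":{"type":"number"}},"required":["steps"]}

```bash
mkdir -p pics
cat > h.py <<'E'
import numpy as np, cv2
from cell import monitor, imaging, job, find_in, trace
def proj(c,P):
    P=np.atleast_2d(P); q=(c["view"]@np.c_[P,np.ones(len(P))].T)[:3]; u=c["mtx"]@q; return (u[:2]/u[2]).T
def onz(c,uv,z):
    R=c["view"][:3,:3];t=c["view"][:3,3];o=-R.T@t
    d=R.T@np.linalg.inv(c["mtx"])@np.r_[uv,1]; return o+d*(z-o[2])/d[2]
def tri(L):
    A=[];b=[]
    for c,uv in L:
        R=c["view"][:3,:3];o=-R.T@c["view"][:3,3];d=R.T@np.linalg.inv(c["mtx"])@np.r_[uv,1];d/=np.linalg.norm(d)
        M=np.eye(3)-np.outer(d,d);A.append(M);b.append(M@o)
    return np.linalg.solve(sum(A),sum(b))
def save(c,n,crop=None,s=1):
    im=c["img"][...,::-1]
    if crop: x,y,w,h=crop; im=im[y:y+h,x:x+w]
    cv2.imwrite("pics/"+n,cv2.resize(im,None,fx=s,fy=s,interpolation=cv2.INTER_CUBIC))
E
python3 - <<'E'
from h import *
ims=[]
for n in("scene","side"):
    c=imaging.camera(n); ims.append(c); save(c,n+".png")
    print(n,-c["view"][:3,:3].T@c["view"][:3,3])
    for t in("stirrer_a","stirrer_a_slot","beaker","holder","screwdriver","jar","vial"):
        print(t,[(round(d["p"],2),np.round(d["rect"]).tolist()) for d in find_in(c,t)])
print(monitor.read_state())
E
```

```text
scene [ 11.61422324 902.29598995 632.25496526]
stirrer_a [(0.65, [335.0, 243.0, 76.0, 43.0])]
stirrer_a_slot []
beaker [(0.64, [322.0, 212.0, 30.0, 46.0])]
holder [(0.75, [366.0, 202.0, 31.0, 47.0]), (0.57, [287.0, 288.0, 11.0, 7.0])]
screwdriver [(0.88, [407.0, 189.0, 18.0, 78.0]), (0.82, [366.0, 184.0, 16.0, 48.0]), (0.67, [384.0, 188.0, 11.0, 40.0])]
jar [(0.55, [311.0, 201.0, 16.0, 29.0]), (0.52, [270.0, 297.0, 92.0, 63.0])]
vial [(0.57, [305.0, 335.0, 16.0, 33.0])]
side [-345.09580595  236.64810682 1138.93130924]
stirrer_a [(0.89, [240.0, 277.0, 59.0, 63.0])]
stirrer_a_slot []
beaker []
holder [(0.43, [427.0, 242.0, 12.0, 19.0])]
screwdriver [(0.7, [439.0, 254.0, 19.0, 46.0])]
jar []
vial [(0.51, [214.0, 329.0, 12.0, 23.0])]
{'clock': 0.8, 'joints': array([-1.18061552e+00,  2.99906732e-01,  1.52104987e+00, -3.37514117e-05,
        1.32071066e+00, -6.66066667e-02]), 'qd': array([-8.09951895e-04, -1.43305079e-05,  1.33038964e-04, -3.63796220e-04,
       -2.57364323e-04, -1.65531332e-03]), 'effort': array([-5.09710299e-04, -5.31629562e+01, -3.52905822e+01,  7.08717434e-02,
        2.12269585e-02,  1.14517232e-05]), 'eef_pos': array([ 242.56112511, -493.58682782,  224.42076832]), 'eef_rot': array([-3.14151603e+00,  2.76623348e-05,  4.56795830e-01]), 'wrist_force': array([-0.47597989,  0.5862322 ,  0.22967149]), 'moment': array([ 0.01299843, -0.00706619, -0.00625999]), 'finger_force': 0.0, 'finger_gap': 94.42668347476275}
```

View pics/scene.png

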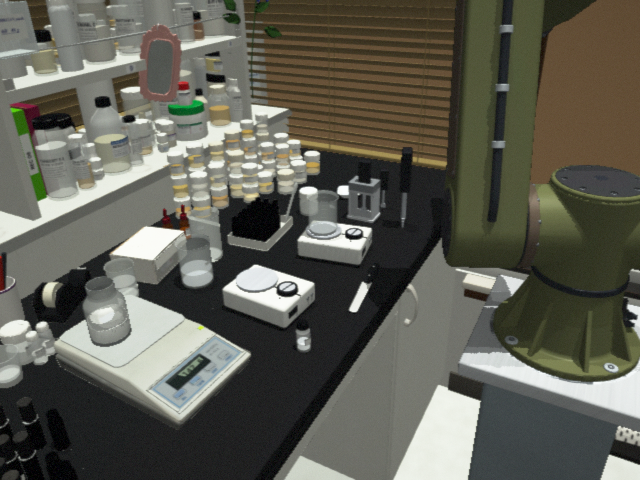

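View pics/side.png

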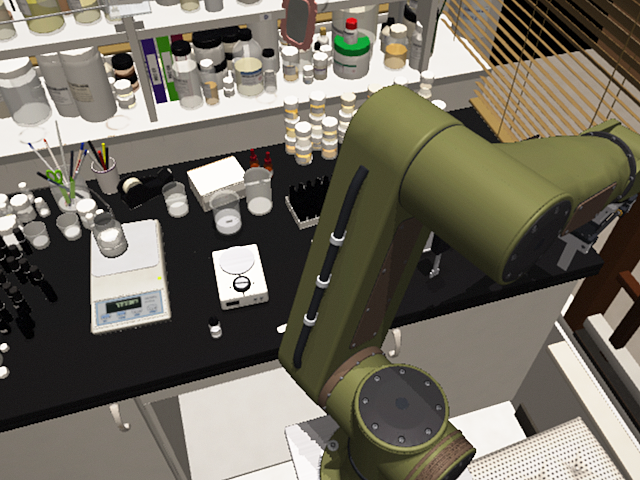

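The scene view shows the beaker (322,212) on the rear stirrer (335,243). The empty stirrer is at (268,297), the jar at (310,201) and the vial at (304,335). 

Candidates for the screwdriver:
- (366,184), in the grey holder block.
- (384,188), a smaller one.
- (407,189), a larger one.
- (372,275), a tool lying down.

The description fits the one in the holder. The side view has the arm in front of most of this area.

Run:
```python
from h import *
c=imaging.camera("scene")
for n,uv,z in[("holder",(366,215),10),("handletop",(364,161),157),("small",(384,205),0),("big",(403,225),0),("dialA",(353,233),60),("dialB",(287,288),60),("beaker",(322,198),142),("jar",(309,210),0),("vial",(303,348),0),("lying",(362,292),0)]: print(n,onz(c,uv,z).round())
c=imaging.camera("wrist");save(c,"w0.png"); print(c["mtx"],c["view"])
for t in("stirrer_a","stirrer_a_slot","beaker","holder","screwdriver","jar","vial"):
        print(t,[(round(d["p"],2),np.round(d["rect"]).tolist()) for d in find_in(c,t)])
```

```text
holder [ 514. -282.   10.]
handletop [ 525. -286.  157.]
small [ 503. -381.    0.]
big [ 414. -288.    0.]
dialA [463. -88.  60.]
dialB [481. 172.  60.]
beaker [530. -68. 142.]
jar [ 675. -262.    0.]
vial [405. 249.   0.]
lying [383.  38.   0.]
[[382.26646907   0.         321.90651279]
 [  0.         382.26646907 242.50554289]
 [  0.           0.           1.        ]] [[ 4.40410237e-01 -8.97796495e-01 -5.26836908e-04 -5.49333757e+02]
 [-8.68594630e-01 -4.26233687e-01  2.52721612e-01 -2.57688507e+01]
 [-2.27117133e-01 -1.10843577e-01 -9.67538893e-01  3.90898584e+02]
 [ 0.00000000e+00  0.00000000e+00  0.00000000e+00  1.00000000e+00]]
stirrer_a []
stirrer_a_slot []
beaker []
holder []
screwdriver []
jar []
vial []
```

View pics/w0.png

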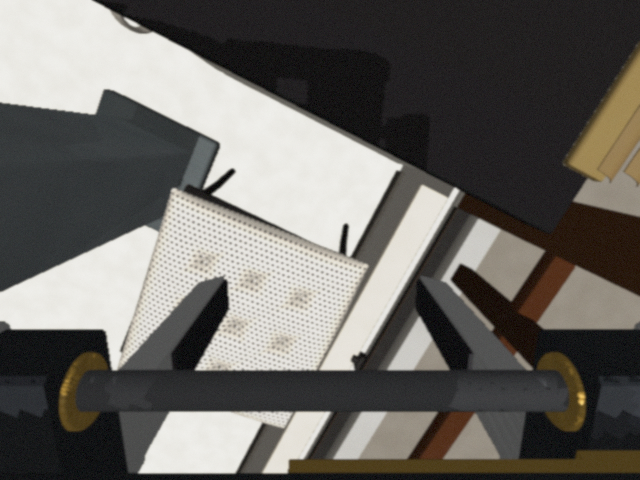

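The wrist view only shows the cart and floor, so I'm moving above the bench between stirrer A and the holder.

>>> arm_command([
  [1,0,0,-60,0],
  [1,60,-40,-120,5],
  [1,120,-70,-120,10],
  [1,170,-110,-120,18],
  [1,220,-145,-120,26],
  [1,260,-180,-120,26.2],
  [1,280,-180,-120,26.2],
  [1,280,-180,-120,26.2],
  [1,280,-180,-120,26.2],
])

```text
clock: 2.38
eef_pos: [414.2, -208.9, 344.4]
eef_rot: [3.142, 0.0, -0.0]
wrist_force: [-0.2, 0.0, -0.3]
finger_gap: 93.9
finger_force: 0.0
```

Run:
```python
from h import *
c=imaging.camera("wrist");save(c,"w1.png"); 
s=monitor.read_state();print(s["eef_pos"],s["eef_rot"],s["clock"])
for t in("stirrer_a","stirrer_a_slot","stirrer_a_dial","beaker","holder","screwdriver","jar","vial"):
        print(t,[(round(d["p"],2),np.round(d["rect"]).tolist()) for d in find_in(c,t)])
for n,P in[("h",(520,-284,102)),("d",(463,-88,60))]:print(n,proj(c,P))
```

```text
[ 414.07678302 -209.16439328  344.39324379] [ 3.14156856e+00  1.92778574e-04 -1.19525786e-03] 2.425
stirrer_a [(0.97, [223.0, 122.0, 105.0, 150.0]), (0.76, [35.0, 104.0, 68.0, 140.0])]
stirrer_a_slot [(0.92, [221.0, 165.0, 25.0, 29.0])]
stirrer_a_dial [(0.78, [221.0, 162.0, 24.0, 24.0])]
beaker [(0.92, [185.0, 86.0, 96.0, 85.0])]
holder [(0.77, [397.0, 106.0, 63.0, 76.0]), (0.36, [221.0, 162.0, 26.0, 26.0])]
screwdriver [(0.94, [525.0, 101.0, 89.0, 50.0]), (0.83, [409.0, 217.0, 69.0, 52.0]), (0.58, [408.0, 98.0, 36.0, 40.0])]
jar [(0.47, [358.0, 3.0, 21.0, 6.0])]
vial [(0.32, [396.0, 106.0, 66.0, 75.0])]
h [[397.81613819 108.71373805]]
d [[216.49695131 164.82209826]]
```

View pics/w1.png

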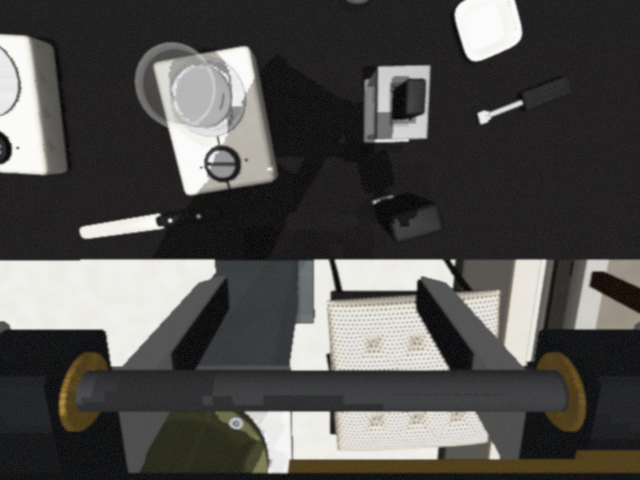

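The wrist view shows the holder at (397,104) with its screwdriver (408,98). A small screwdriver lies flat at (525,101), a big one stands at (409,217), and stirrer A's selector is at (221,163). I choose the one in the holder. Next I'm taking a second, nearer view.

>>> arm_command([
  [1,15,30,0,0],
  [1,30,60,0,0],
  [1,30,60,0,0],
  [1,30,60,0,0],
])

```text
clock: 3.32
eef_pos: [444.3, -268.2, 344.4]
eef_rot: [-3.141, 0.0, -0.001]
wrist_force: [-0.4, 0.5, -0.0]
finger_gap: 94.1
finger_force: 0.0
```

Run:
```python
from h import *
c=imaging.camera("wrist")
s=monitor.read_state();print(s["eef_pos"],s["eef_rot"],s["clock"])
for t in("stirrer_a_slot","holder","screwdriver"):
        print(t,[(round(d["p"],2),np.round(d["rect"]).tolist()) for d in find_in(c,t)])
u=proj(c,(520,-284,120))[0]; print(u); x,y=int(u[0])-60,max(0,int(u[1])-60)
v=proj(c,(463,-88,60))[0]; a,b=int(v[0])-45,int(v[1])-45
print(x,y,a,b)
np.savez("c2.npz",**{k:c[k] for k in("img","mtx","view")})
A=cv2.resize(c["img"][y:y+120,x:x+100],(500,600),interpolation=2)
B=cv2.resize(c["img"][b:b+90,max(a,0):max(a,0)+90],(300,300),interpolation=2)
C=np.zeros((600,800,3),np.uint8);C[:,:500]=A;C[:300,500:]=B
cv2.imwrite("pics/w2.png",C[...,::-1])
```

```text
[ 444.25000516 -268.0291519   344.599208  ] [ 3.14155766e+00 -1.46028575e-04 -2.11793454e-04] 3.375
stirrer_a_slot [(0.9, [170.0, 190.0, 26.0, 32.0])]
holder [(0.6, [342.0, 133.0, 54.0, 70.0])]
screwdriver [(0.85, [266.0, 188.0, 58.0, 158.0]), (0.58, [344.0, 134.0, 22.0, 36.0]), (0.57, [474.0, 124.0, 88.0, 48.0])]
[338.80738142 139.82901271]
278 79 122 146
```

View pics/w2.png

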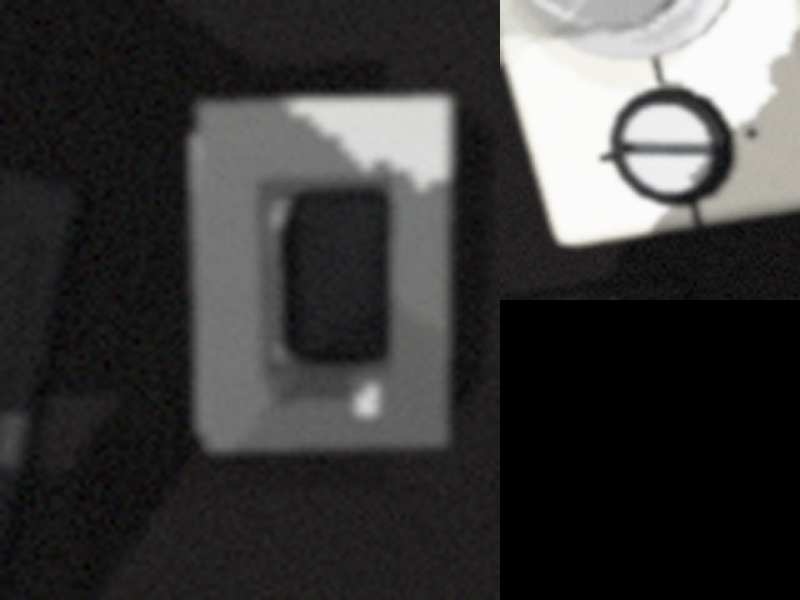

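The crop shows the deck corners at about (317,99) and (368,168), and the handle top centred at (345.6,134). The slot centre is at (172.4,190.4), turned about 11° clockwise from the dots. Next I'll check the tall look-alike's height and work out the poses.

Run:
```python
from h import *
c=dict(np.load("c2.npz"))
R=c["view"][:3,:3];o2=-R.T@c["view"][:3,3];print("cam",o2)
w1=dict(c);o1=o2+[-30.17,58.87,-.2];V=c["view"].copy();V[:3,3]=-R@o1;w1["view"]=V
s=imaging.camera("scene")
print([round(float(proj(s,(414,-288,z))[0][1])) for z in (0,100,150,200,250)])
for z in(0,100,200,250):print(z,proj(w1,(414,-288,z)).round(),proj(c,(414,-288,z)).round())
for p in[(317,99),(368.4,98.4),(368,168.2),(317.4,169)]:print("deck",onz(c,p,102).round(1))
print("hand",onz(c,(345.6,134),157).round(1),"scene est",tri([(s,(364,161)),(c,(345.6,134))]).round(1))
print("slot",onz(c,(172.4,190.4),60).round(1),tri([(s,(353,233)),(c,(172.4,190.4))]).round(1))
f=lambda u,v:onz(c,((u-500)/3.333+122,v/3.333+146),60)
for n,a,b in[("slot",(622,148),(715,150)),("dots",(605,157),(752,132)),("bars",(697,213),(658,70))]:
    d=f(*b)-f(*a);print(n,np.degrees(np.arctan2(d[1],d[0])).round(1),((f(*a)+f(*b))/2).round(1))
save(c,"w2full.png",(180,60,320,240),2)
```

```text
cam [ 517.52175888 -267.79847924  504.33497171]
[225, 189, 170, 150, 130]
0 [[382. 200.]] [[337. 222.]]
100 [[396. 213.]] [[341. 240.]]
200 [[419. 235.]] [[346. 270.]]
250 [[437. 252.]] [[351. 293.]]
deck [ 559.2 -262.8  102. ]
deck [ 559.7 -313.7  102. ]
deck [ 491.7 -315.3  102. ]
deck [ 491.  -262.9  102. ]
hand [ 524.7 -288.3  157. ] scene est [ 525.3 -288.1  156.1]
slot [464. -94.  60.] [464.2 -92.8  57.5]
slot -91.3 [463.6 -94.1  60. ]
dots -80.6 [465.2 -97.7  60. ]
bars 9.9 [465.9 -97.6  60. ]
```

View pics/w2full.png

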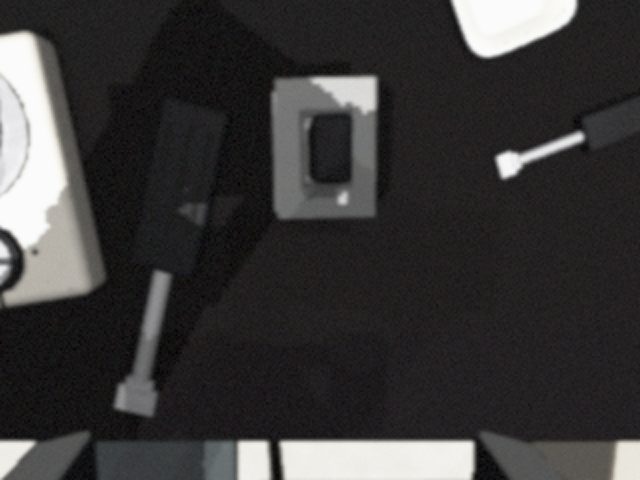

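Run:
```python
from h import *
c=dict(np.load("c2.npz"))
s=imaging.camera("scene")
for p in[(248,260),(279,112)]:
    for z in(0,15,200): P=onz(c,p,z);print(P.round(),proj(s,P).round())
save(s,"s2.png",(240,120,240,180),3)
```

```text
[ 361. -165.    0.] [[406. 251.]]
[ 365. -168.   15.] [[405. 244.]]
[ 423. -206.  200.] [[391. 161.]]
[ 555. -214.    0.] [[341. 226.]]
[ 553. -215.   15.] [[342. 221.]]
[ 540. -235.  200.] [[350. 150.]]
```

View pics/s2.png

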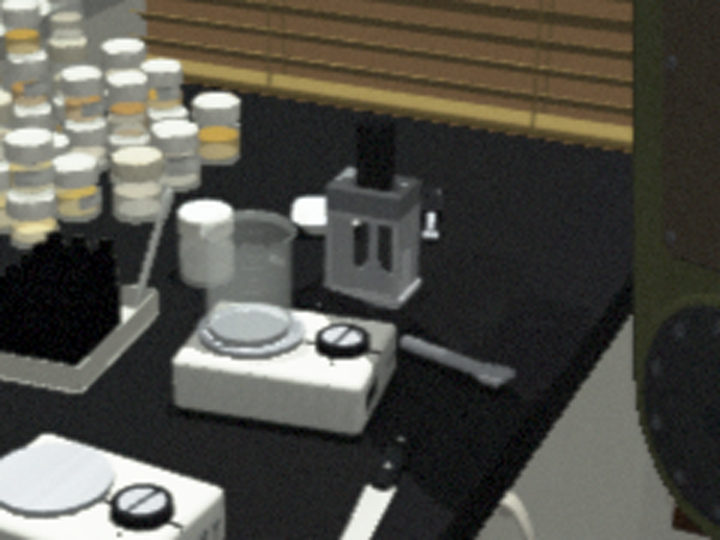

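The big look-alike, which stood at (407,189) in the first scene view, now lies flat beside stirrer A. It's clear of my path. The handle estimates from two views agree: (525,-288,157). I'm going above it to check.

>>> arm_command([
  [1,40,10,30,0],
  [1,80,20,60,0],
  [1,81,20,110,0],
  [1,81,20,110,0],
  [1,81,20,110,0],
])

```text
clock: 4.25
eef_pos: [525.7, -288.8, 236.9]
eef_rot: [3.14, -0.002, -0.001]
wrist_force: [-0.2, -0.1, 0.7]
finger_gap: 93.6
finger_force: 0.0
```

Run:
```python
from h import *
c=imaging.camera("wrist")
s=monitor.read_state();print(s["eef_pos"],s["eef_rot"],s["clock"])
np.savez("c3.npz",**{k:c[k] for k in("img","mtx","view")})
print(proj(c,(525,-288.3,157)),proj(c,(525.4,-288.7,102)),proj(c,s["eef_pos"]))
u=proj(c,(525,-288.3,157))[0].astype(int);print(u)
save(c,"w3.png",(u[0]-100,u[1]-75,200,150),4)
```

```text
[ 525.85390818 -288.93660028  237.30674609] [ 3.13961499e+00 -3.12837413e-03 -5.92882680e-04] 4.3
[[321.85871013 259.38567051]] [[322.29034509 238.60817118]] [[323.44511442 309.67881875]]
[321 259]
```

View pics/w3.png

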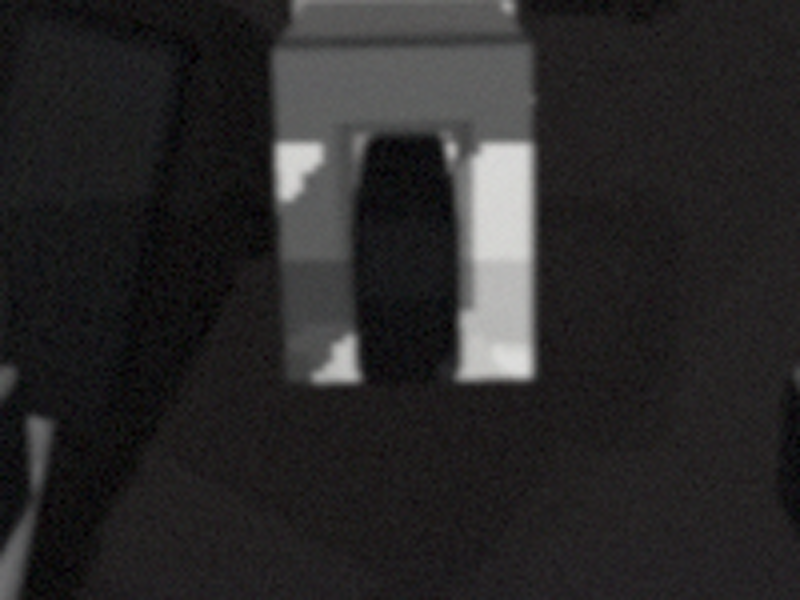

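The handle is centred between the fingers: column 323 against the TCP's 323.4. I'm descending to grasp it.

>>> arm_command([
  [1,0,0,40,0],
  [1,0,0,75,0],
  [1,0,0,97,0],
  [1,0,0,97,0],
  [1,0,0,97,0],
  [0.1,0,0,97,0],
  [0.1,0,0,97,0],
  [0.1,0,0,97,0],
  [0.1,0,0,97,0],
  [0.1,0,0,97,0],
  [0.1,0,0,97,0],
], force=40)

```text
clock: 5.68
eef_pos: [525.4, -288.6, 137.4]
eef_rot: [-3.142, 0.0, -0.0]
wrist_force: [0.4, -0.2, 0.6]
finger_gap: 37.1
finger_force: 0.0
```

>>> arm_command([
  [0.1,0,0,0,0],
  [0.1,0,0,0,0],
  [0.1,0,0,0,0],
  [0.1,0,0,0,0],
  [0.1,0,0,0,0],
  [0.1,0,0,0,0],
])

```text
clock: 6.42
eef_pos: [525.4, -288.6, 137.4]
eef_rot: [3.142, 0.0, -0.0]
wrist_force: [0.6, 0.0, 0.1]
finger_gap: 17.7
finger_force: 40.0
```

Gripped, 17.7 mm across the flats. Lifting it out and carrying it to hover over stirrer A's selector, with the blade turned along the slot.

>>> arm_command([
  [0.1,0,0,-30,0],
  [0.1,0,0,-80,0],
  [0.1,0,0,-135,0],
  [0.1,0,-20,-150,-10],
  [0.1,-10,-60,-150,-20],
  [0.1,-30,-100,-150,-30],
  [0.1,-45,-140,-150,-40],
  [0.1,-61,-180,-150,-50],
  [0.1,-61,-194.5,-150,-60],
  [0.1,-61,-194.5,-150,-70],
  [0.1,-61,-194.5,-150,-80],
  [0.1,-61,-194.5,-120,-88.7],
  [0.1,-61,-194.5,-75,-88.7],
  [0.1,-61,-194.5,-75,-88.7],
  [0.1,-61,-194.5,-75,-88.7],
  [0.1,-61,-194.5,-75,-88.7],
])

```text
clock: 8.43
eef_pos: [465.2, -94.2, 214.2]
eef_rot: [3.139, 0.001, 1.548]
wrist_force: [-0.5, 0.1, -1.0]
finger_gap: 17.5
finger_force: 40.0
```

Run:
```python
from h import *
c=imaging.camera("wrist")
s=monitor.read_state();print(s["eef_pos"],s["eef_rot"],s["clock"],s["finger_gap"])
np.savez("c4.npz",**{k:c[k] for k in("img","mtx","view")})
p=s["eef_pos"]; print("tip",proj(c,p-[0,0,125.4]),"slot",proj(c,(464.3,-94,60)))
for t in("stirrer_a_slot","screwdriver"): print(t,[(round(d["p"],2),np.round(d["rect"],1).tolist()) for d in find_in(c,t)])
save(c,"w4.png",(242,167,160,120),5)
```

```text
[465.04238825 -94.2236943  213.88431387] [3.13940650e+00 5.44640454e-04 1.54749897e+00] 8.475 17.712281422533845
tip [[321.49902051 241.40703857]] slot [[320.5845791  232.73372502]]
stirrer_a_slot [(0.86, [319.3, 231.1, 35.2, 35.7])]
screwdriver [(0.92, [316.6, 305.5, 196.1, 46.7]), (0.85, [321.6, 295.8, 44.1, 130.7]), (0.21, [354.1, 435.7, 9.9, 46.0])]
```

View pics/w4.png

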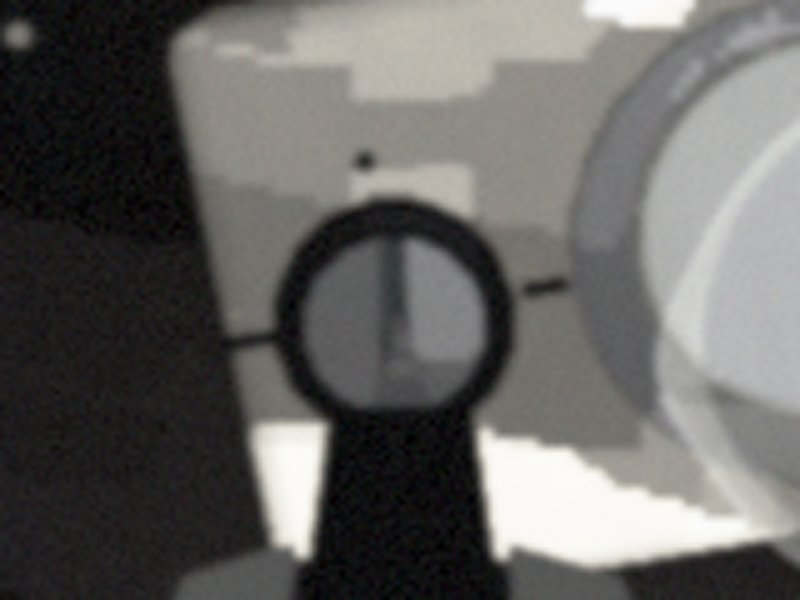

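The crop shows the selector disc centred near (320.8,231), with the slot nearly vertical at about column 320.3. The blade and handle are at about column 322. I'm measuring this numerically.

Run:
```python
from h import *
c=dict(np.load("c4.npz"));g=cv2.cvtColor(c["img"],cv2.COLOR_RGB2GRAY)
print("    ",*range(296,348,1))
for r in range(204,264,3): print(r,*g[r,296:348])
```

```text
296 297 298 299 300 301 302 303 304 305 306 307 308 309 310 311 312 313 314 315 316 317 318 319 320 321 322 323 324 325 326 327 328 329 330 331 332 333 334 335 336 337 338 339 340 341 342 343 344 345 346 347
204 132 137 139 138 138 138 139 138 139 137 140 140 139 140 141 145 166 176 179 177 174 172 173 172 174 173 172 174 175 182 181 184 181 182 183 184 182 182 180 175 159 146 139 141 139 139 140 140 138 139 140 138
207 117 116 117 115 117 117 115 117 120 127 132 132 129 129 129 127 127 122 105 82 62 54 50 48 51 48 51 53 62 81 94 110 125 146 163 173 181 182 180 174 162 147 140 140 140 141 139 140 141 140 140 141
210 115 114 113 116 113 113 113 116 111 104 87 68 54 37 30 16 18 20 25 31 27 34 27 29 25 25 27 35 31 33 29 27 27 29 34 50 67 90 115 130 131 126 124 134 138 141 139 139 138 138 138 140
213 114 115 115 117 113 114 103 85 64 37 29 23 19 24 17 20 18 20 22 21 30 29 30 27 26 25 31 34 33 36 27 27 21 27 28 25 29 31 28 34 48 70 93 104 113 115 118 117 117 116 115 119
216 116 116 116 106 92 66 44 22 6 21 22 19 19 25 33 52 58 68 79 84 84 76 72 59 58 62 81 103 124 125 120 105 92 73 62 43 
[... 1965 characters left out ...]
2 207 218 219 221 221 221 220 220 219 212 177 119 59 25 17 5 18 8 13 6 3 14 12 17 8 4 15 14 7 18 16 15 17 8 8 12 15 17 12 27 64 113 159 166 146 125 113 115 114 115 114 114
255 231 236 242 243 243 242 242 242 241 230 182 105 41 21 16 14 8 16 11 0 14 5 14 16 18 16 20 1 8 10 19 12 16 16 14 7 8 19 21 21 59 137 214 238 236 231 232 230 222 219 220 218
258 238 245 249 251 251 250 250 250 247 228 163 86 35 12 10 11 2 13 17 18 14 17 18 2 17 14 18 12 14 23 16 19 14 18 9 13 11 24 8 17 45 111 189 237 247 250 250 249 250 249 250 250
261 235 241 246 249 251 250 250 250 244 208 128 56 16 12 17 17 12 17 9 8 17 9 18 19 19 17 9 16 15 14 14 11 9 12 16 3 19 11 17 13 29 66 145 220 245 249 249 250 250 250 250 250
```

Slot centre is column 320.1 and the blade is at 321.8, so the blade must shift about 1 mm towards -x. I'm lowering closer and measuring again.

>>> arm_command([
  [0.1,0,-0.7,10,0],
  [0.1,0,-0.7,20,0],
  [0.1,0,-0.7,20,0],
  [0.1,0,-0.7,20,0],
  [0.1,0,-0.7,20,0],
  [0.1,0,-0.7,20,0],
  [0.1,0,-0.7,20,0],
])

```text
clock: 9.45
eef_pos: [463.9, -94.1, 192.5]
eef_rot: [3.141, -0.0, 1.548]
wrist_force: [0.1, 0.1, -0.7]
finger_gap: 17.8
finger_force: 40.0
```

Run:
```python
from h import *
c=imaging.camera("wrist");g=cv2.cvtColor(c["img"],cv2.COLOR_RGB2GRAY)
s=monitor.read_state();p=s["eef_pos"];print(p,s["eef_rot"],s["clock"],s["wrist_force"])
print("tip",proj(c,p-[0,0,125.4]),"slot",proj(c,(463.7,-94,60)))
print("    ",*range(294,350,1))
for r in range(192,264,3): print(r,*g[r,294:350])
save(c,"w5.png",(242,167,160,120),5)
```

```text
[463.86907239 -94.07278346 192.53044888] [3.14142966e+00 2.52620018e-05 1.54762243e+00] 9.5 [ 0.56279777  0.75113054 -1.29200952]
tip [[322.03537803 241.61600594]] slot [[321.82015209 239.27401693]]
     294 295 296 297 298 299 300 301 302 303 304 305 306 307 308 309 310 311 312 313 314 315 316 317 318 319 320 321 322 323 324 325 326 327 328 329 330 331 332 333 334 335 336 337 338 339 340 341 342 343 344 345 346 347 348 349
192 141 145 142 143 145 144 144 142 142 144 141 143 142 144 141 143 141 141 139 138 136 140 140 136 137 141 140 139 142 139 137 138 141 139 140 140 136 136 139 138 140 140 140 140 139 142 140 142 141 138 141 140 140 142 141 140
195 142 144 140 141 144 141 144 142 144 145 143 142 142 142 143 142 140 143 141 138 140 139 138 136 139 140 139 142 141 138 140 136 139 141 140 140 139 139 140 138 136 138 139 140 138 139 138 137 138 140 140 141 140 139 142 140
198 143 141 140 144 142 140 141 143 141 139 145 143 144 141 142 141 139 141 142 139 141 137 138 138 136 141 138 141 141 140 143 140 140 141 139 135 139 137 140 138 139 136 139 142 138 141 138 140 142 141 142 139 140 
[... 3426 characters left out ...]
 22 20 12 20 16 14 19 10 18 11 3 23 18 6 14 7 16 13 18 14 20 9 7 1 9 13 15 13 5 9 16 15 14 17 10 26 21 25 28 47 77 98 107 113 113 111
255 107 108 113 115 117 111 115 112 104 87 64 43 27 16 11 22 19 15 9 16 16 12 13 14 14 12 13 11 14 14 16 16 17 9 16 14 16 16 19 14 20 8 12 21 10 27 44 65 92 105 110 115 112 112 114 110
258 145 146 136 127 120 122 123 124 123 122 115 95 65 35 19 12 15 17 10 12 19 21 8 16 16 18 14 13 16 14 19 14 15 17 18 18 15 22 12 17 9 17 22 47 84 119 136 143 144 139 128 119 115 112 114 113
261 208 218 225 227 233 235 234 235 235 234 222 178 107 42 7 24 15 11 5 15 14 13 21 8 18 12 15 12 11 14 11 14 5 10 17 15 18 11 5 17 8 15 15 39 82 130 153 163 159 151 136 121 116 115 112 114
```

View pics/w5.png

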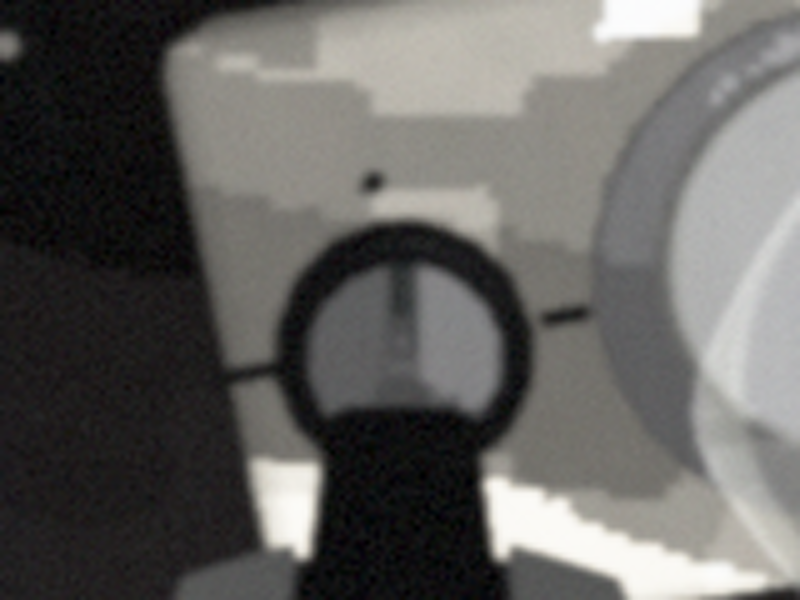

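The blade (columns 320-324) sits within the slot (319.3-325.0), and the disc centre is about 1.5 mm further along +y. Inserting gently now.

>>> arm_command([
  [0.1,1,0,3,0],
  [0.1,1,0,6,0],
  [0.1,1,0,8,0],
  [0.1,1,0,10,0],
  [0.1,1,0,12,0],
  [0.1,1,0,12,0],
  [0.1,1,0,12,0],
  [0.1,1,0,12,0],
])

```text
clock: 10.5
eef_pos: [463.9, -93.1, 180.5]
eef_rot: [3.141, 0.0, 1.548]
wrist_force: [-0.1, -0.0, -1.2]
finger_gap: 17.8
finger_force: 40.0
```

>>> arm_command([
  [0.1,0,0,0,8],
  [0.1,0,0,0,16],
  [0.1,0,0,0,24],
  [0.1,0,0,0,32],
  [0.1,0,0,0,40],
  [0.1,0,0,0,48],
  [0.1,0,0,0,56],
  [0.1,0,0,0,64],
  [0.1,0,0,0,72],
  [0.1,0,0,0,78],
  [0.1,0,0,0,82],
  [0.1,0,0,0,84],
  [0.1,0,0,0,84],
])

```text
clock: 12.12
eef_pos: [464.3, -93.4, 180.6]
eef_rot: [3.141, -0.001, 0.082]
wrist_force: [3.7, -3.3, -3.8]
finger_gap: 18.0
finger_force: 40.0
```

Run:
```python
from h import *
s=monitor.read_state();print(s["eef_pos"],s["eef_rot"],s["clock"],s["wrist_force"],s["moment"])
```

```text
[464.25000023 -93.40959838 180.64353738] [ 3.14062297e+00 -1.18954156e-03  8.19647814e-02] 12.125 [ 3.65851393 -3.3135254  -3.80572139] [-1.06375272 -1.18815832  0.08352918]
```

>>> arm_command([
  [0.1,0,0,0,1],
  [0.1,0,0,0,2],
  [0.1,0,0,0,3],
  [0.1,0,0,0,4],
  [0.1,0,0,0,4],
  [0.1,0,0,0,4],
])

```text
clock: 12.88
eef_pos: [464.3, -93.4, 180.6]
eef_rot: [3.141, -0.001, 0.013]
wrist_force: [3.9, -3.9, -3.3]
finger_gap: 18.1
finger_force: 40.0
```

Run:
```python
from h import *
s=monitor.read_state();print(s["eef_pos"],s["eef_rot"],s["clock"],s["wrist_force"],s["moment"])
```

```text
[464.26455156 -93.42529277 180.6337298 ] [ 3.14063156e+00 -1.30646260e-03  1.28184485e-02] 12.875 [ 3.86556742 -3.91936005 -3.34713052] [-1.15826763 -1.18911115  0.10684096]
```

>>> arm_command([
  [0.1,0,0,0,1],
  [0.1,0,0,0,2],
  [0.1,0,0,0,3],
  [0.1,0,0,0,4],
  [0.1,0,0,0,4],
  [0.1,0,0,0,4],
])

```text
clock: 13.62
eef_pos: [464.2, -93.4, 180.6]
eef_rot: [3.141, -0.001, -0.057]
wrist_force: [3.5, -3.6, -3.5]
finger_gap: 17.8
finger_force: 40.0
```

Run:
```python
from h import *
s=monitor.read_state();print(s["eef_pos"],s["eef_rot"],s["clock"],s["wrist_force"],s["moment"])
c=imaging.camera("wrist");g=cv2.cvtColor(c["img"],cv2.COLOR_RGB2GRAY)
print(proj(c,(463.8,-92.6,60)))
# scan slot dark line on disc above the blade
for r in range(210,246,3): print(r,*g[r,296:348])
```

```text
[464.24619932 -93.42028538 180.61707732] [ 3.14065367e+00 -1.25364356e-03 -5.66935670e-02] 13.625 [ 3.50431085 -3.6254168  -3.4546147 ] [-1.14273741 -1.22598151  0.31721521]
[[321.54523923 243.14746494]]
210 170 172 172 170 168 169 169 169 168 168 167 165 167 167 168 170 171 166 149 131 124 129 143 154 158 158 157 157 160 159 158 160 160 159 159 158 156 155 154 157 152 156 156 153 156 156 157 158 154 157 156 159
213 172 173 173 172 172 171 170 172 168 172 170 170 177 181 189 194 195 180 161 142 129 125 128 136 136 138 136 139 136 135 137 138 145 149 155 154 155 157 155 154 155 155 155 154 156 154 155 158 157 156 157 155
216 180 180 184 181 183 185 187 190 190 195 197 195 189 174 155 129 102 76 56 46 29 25 20 25 26 19 19 18 21 22 23 31 28 38 50 66 87 110 123 135 143 146 151 155 155 155 157 158 156 157 156 155
219 202 202 203 204 203 203 198 191 177 155 123 82 55 38 30 29 24 26 32 28 34 29 35 25 34 32 31 26 30 26 33 31 31 21 33 29 27 26 24 26 34 55 90 119 142 153 152 156 154 157 154 155
222 175 172 169 163 160 155 141 117 83 45 30 28 28 28 28 25 25 21 25 21 22 27 22 25 31 38 44 47 47 4
[... 668 characters left out ...]
29 128 127 128 127 129 131 128 124 111 90 76 93 109 117 120 120 121 127 129 127 127 130 127 130 130 127 127 129 127 129 122 101 72 41 29 25 17 23 47
237 79 41 21 16 23 24 51 81 112 123 128 126 127 127 126 123 127 128 124 123 122 113 98 88 91 95 100 100 102 104 116 121 120 124 125 126 126 128 127 123 126 130 128 129 119 102 65 38 30 19 25 35
240 71 33 24 21 25 34 63 98 120 128 123 113 110 104 104 100 96 89 98 94 94 95 90 95 99 103 104 103 102 96 93 93 91 94 101 110 123 129 127 126 125 127 130 126 126 117 92 58 28 23 28 33
243 59 28 20 17 27 35 63 98 119 126 127 120 106 99 92 94 91 92 94 94 89 85 81 79 79 78 78 77 75 73 79 86 88 92 95 98 101 103 103 105 105 103 103 100 102 97 77 46 26 15 23 32
```

The moment rose to 0.32 N m, so the stop is reached, and the slot is about 9° from the camera axis as expected. I'm easing back a little to unload, then lifting out.

>>> arm_command([
  [0.1,0,0,0,-3],
  [0.1,0,0,0,-6],
  [0.1,0,0,0,-7],
  [0.1,0,0,0,-7],
  [0.1,0,0,-4,-7],
  [0.1,0,0,-10,-7],
  [0.1,0,0,-25,-7],
  [0.1,0,0,-60,-7],
  [0.1,0,0,-106,-7],
  [0.1,0,0,-106,-7],
  [0.1,0,0,-106,-7],
  [0.1,0,0,-106,-7],
])

```text
clock: 15.18
eef_pos: [463.5, -92.9, 285.4]
eef_rot: [-3.141, 0.002, 0.064]
wrist_force: [-0.3, 0.7, -0.9]
finger_gap: 17.6
finger_force: 40.0
```

Run:
```python
from h import *
s=monitor.read_state();print(s["eef_pos"],s["eef_rot"],s["clock"],s["wrist_force"],s["moment"])
c=imaging.camera("wrist");g=cv2.cvtColor(c["img"],cv2.COLOR_RGB2GRAY);save(c,"w6.png",(242,167,160,120),5)
p=s["eef_pos"];print("tip",proj(c,p-[0,0,125.4]),proj(c,p-[0,0,50]),"slot",proj(c,(463.8,-92.6,60)))
P=proj(c,(463.8,-92.6,60))[0]
# slot orientation: dark pixels inside disc radius 12 mm
yy,xx=np.mgrid[0:480,0:640];k=382/(c["view"]@[463.8,-92.6,60,1])[2]
m=(np.hypot(xx-P[0],yy-P[1])<11*k)&(g<85)
m&=(yy<P[1]+3)
pts=np.argwhere(m)[:,::-1];print(len(pts),k)
if len(pts)>10:
    L=cv2.fitLine(pts.astype(np.float32),cv2.DIST_HUBER,0,.01,.01).ravel();print(L)
    a=onz(c,L[2:],60);b=onz(c,L[2:]+10*L[:2],60);d=b-a;print("slot world yaw",np.degrees(np.arctan2(d[1],d[0])))
a,b=int(P[0]),int(P[1])
for r in range(b-22,b+30,4): print(r,*g[r,a-26:a+26])
```

```text
[463.48235193 -92.8856016  285.41603679] [-3.14074371e+00  1.88343247e-03  6.40847068e-02] 15.175 [-0.34788296  0.73025819 -0.89113004] [ 0.05395763 -0.0074985   0.01950634]
tip [[322.85872587 240.53797634]] [[323.02507309 273.01628553]] slot [[322.47503887 215.81043915]]
51 0.9764781530909961
[1.4398701e-01 9.8957956e-01 3.2291901e+02 2.1200560e+02]
slot world yaw -168.15714896378248
193 143 144 145 141 133 124 118 115 114 116 115 119 122 122 123 123 119 117 122 128 139 143 142 132 111 96 97 118 133 137 140 145 144 145 146 145 148 145 146 144 142 146 147 155 177 205 233 243 246 247 247 246
197 147 145 143 141 143 143 142 146 146 144 146 146 148 149 144 136 115 92 73 54 39 31 33 30 26 24 29 33 28 21 26 28 28 28 40 51 78 104 119 131 139 144 153 183 225 242 246 247 246 246 247 247
201 143 143 145 146 144 145 145 142 147 146 140 126 98 71 50 31 27 24 20 26 35 46 58 61 53 44 41 48 62 74 77 72 65 48 38 26 26 18 18 28 48 92 163 221 240 246 246 247 246 247 247 246
205 145 143 146 147 145 146 146 148 138 119 87 51 26 25 26 39 65 89 106 116 119 119 120 113 95 67 58 62 80 104 114 120 123 121 1
[... 1093 characters left out ...]
93 73 46 31 21 15 24 26 39 51 68 91 98 100 83 63 40 31 41 69 93 113 116 91 71 59 58 69 110 167 219 238 245 246 247 247 247 247 247 247
233 106 114 129 140 143 143 142 139 133 123 114 110 105 106 104 102 99 91 83 68 54 40 37 46 73 87 91 83 64 37 39 54 79 98 124 144 169 201 223 231 236 240 244 247 247 246 246 246 247 247 247 247
237 102 109 113 117 124 130 136 135 132 126 115 110 104 102 103 103 104 104 104 104 102 102 100 93 95 91 91 90 76 79 121 176 209 218 217 216 214 213 211 207 208 208 204 202 198 195 189 185 181 180 179 177
241 112 112 108 106 106 102 102 98 91 83 82 82 78 79 74 68 64 59 61 59 55 59 63 77 83 86 85 87 84 72 64 54 52 51 44 39 44 37 31 31 31 27 30 31 25 19 25 23 32 25 24 23
```

The slot yaw now measures about 11.8° against the 9.9° stop direction, so the selector is at its stop. Returning to above the holder.

>>> arm_command([
  [0.1,10,40,0,1],
  [0.1,20,90,0,2],
  [0.1,35,140,0,3.7],
  [0.1,45,180,0,3.7],
  [0.1,49,199.1,0,3.7],
  [0.1,49,199.1,0,3.7],
  [0.1,49,199.1,0,3.7],
  [0.1,49,199.1,0,3.7],
  [0.1,49,199.1,0,3.7],
])

```text
clock: 16.35
eef_pos: [525.5, -288.0, 286.8]
eef_rot: [3.141, -0.0, 0.0]
wrist_force: [-0.0, 0.7, -1.1]
finger_gap: 17.9
finger_force: 40.0
```

Run:
```python
from h import *
s=monitor.read_state();p=s["eef_pos"];print(p,s["eef_rot"],s["clock"])
c=imaging.camera("wrist");g=cv2.cvtColor(c["img"],cv2.COLOR_RGB2GRAY)
print("tip",proj(c,p-[0,0,125.4]),"blade corners expected",proj(c,p+[9,0,-125.4]),proj(c,p+[-9,0,-125.4]))
for q in[(559.2,-263,102),(559.2,-314.5,102),(525.4,-288.7,102)]:print(proj(c,q))
for r in range(216,262,4): print(r,*g[r,296:350])
```

```text
[ 525.544055   -288.02287284  286.75608537] [ 3.14140328e+00 -3.65642155e-04  1.82214471e-04] 16.35
tip [[322.69423333 240.85340374]] blade corners expected [[322.69401611 229.45423883]] [[322.69444723 252.07802446]]
[[294.72649275 188.18966029]]
[[352.02860133 188.15928648]]
[[323.30689891 224.99821886]]
216 78 92 94 94 96 97 94 97 96 97 95 94 90 82 77 92 117 136 144 148 148 144 148 147 142 145 147 145 146 148 142 130 113 113 149 207 228 207 150 122 123 154 188 207 218 218 216 217 216 218 216 218 215 199
220 72 90 95 95 94 96 91 91 94 95 93 92 86 82 80 85 106 129 135 136 144 144 146 145 146 143 147 145 144 146 140 128 117 114 151 210 230 209 151 121 128 153 188 210 216 217 216 217 217 217 216 217 214 198
224 71 88 94 93 94 94 93 95 93 92 96 92 89 83 79 95 149 209 227 199 143 118 130 141 146 144 145 147 143 147 140 127 115 116 148 209 231 209 148 119 128 155 187 208 214 216 217 216 216 217 215 217 214 199
228 76 91 94 92 95 97 94 95 93 94 94 91 87 85 83 111 178 233 242 218 153 114 108 108 110 117 118 119 117 120 119 114 109 112 137 191 224 204 148 119 131 152 188 207 217 215 217 218 
[... 859 characters left out ...]
 151 134 122 119 120 113 95 71 53 47 48 46 48 48 42 50 58 74 97 105 111 112 116 132 149 163 175 181 185 182 186 186 189 187 186 187 189 187 184 172
252 40 53 75 99 136 167 189 194 198 192 165 117 67 29 17 14 13 18 18 18 5 14 18 15 22 17 14 14 12 18 24 13 18 9 8 15 11 11 20 27 64 121 167 190 196 199 198 196 198 203 201 201 197 181
256 46 81 121 154 178 185 191 194 194 175 136 73 33 14 15 18 18 12 16 19 11 20 14 12 18 19 16 9 15 19 17 10 12 20 22 15 15 16 14 15 40 86 146 184 197 200 200 200 203 202 201 199 197 186
260 62 101 126 135 139 141 139 136 130 105 71 27 18 16 12 16 20 14 10 16 18 11 16 11 15 20 14 16 17 16 20 13 14 9 19 15 11 13 14 9 15 33 66 94 108 114 114 113 114 115 113 117 117 107
```

The blade and handle (columns 322.2-322.3) line up with the pocket (about 322.9). Lowering to just above entry, then slowly in.

>>> arm_command([
  [0.1,0,0,40,0],
  [0.1,0,0,80,0],
  [0.1,0,0,110,0],
  [0.1,0,0,122,0],
  [0.1,0,0,122,0],
  [0.1,0,0,122,0],
  [0.1,0,0,122,0],
  [0.1,0,0,127,0],
  [0.1,0,0,132,0],
  [0.1,0,0,137,0],
  [0.1,0,0,142,0],
  [0.1,0,0,145,0],
  [0.1,0,0,145,0],
  [0.1,0,0,145,0],
])

```text
clock: 18.15
eef_pos: [525.6, -288.7, 141.6]
eef_rot: [3.141, -0.0, -0.0]
wrist_force: [-1.5, -0.2, -1.3]
finger_gap: 17.8
finger_force: 40.0
```

>>> arm_command([
  [0.1,0,0,2,0],
  [0.1,0,0,4,0],
  [0.1,0,0,4.5,0],
  [0.1,0,0,4.5,0],
  [0.1,0,0,4.5,0],
])

```text
clock: 18.77
eef_pos: [525.6, -288.6, 137.4]
eef_rot: [3.141, -0.0, -0.0]
wrist_force: [-1.0, 1.7, 5.5]
finger_gap: 17.4
finger_force: 40.0
```

Seated with 5.5 N of contact. Releasing and retreating upwards.

>>> arm_command([
  [0.6,0,0,0,0],
  [0.6,0,0,0,0],
  [0.6,0,0,0,0],
  [0.6,0,0,0,0],
  [0.6,0,0,0,0],
  [0.6,0,0,0,0],
  [0.6,0,0,-20,0],
  [0.6,0,0,-60,0],
  [0.6,0,0,-110,0],
  [0.6,-40,0,-160,0],
  [0.6,-80,-20,-207,0],
  [0.6,-80,-20,-207,0],
  [0.6,-80,-20,-207,0],
  [0.6,-80,-20,-207,0],
])

```text
clock: 20.52
eef_pos: [445.8, -268.6, 342.3]
eef_rot: [-3.14, 0.002, -0.0]
wrist_force: [0.5, 0.3, 0.4]
finger_gap: 56.1
finger_force: 0.0
```

Run:
```python
from h import *
s=monitor.read_state();print(s["eef_pos"],s["finger_gap"],s["clock"])
c=imaging.camera("wrist");c0=dict(np.load("c2.npz"))
print("handle top expected",proj(c,(524.9,-288.5,157)),"before in c2",proj(c0,(524.9,-288.5,157)))
g=lambda c:cv2.cvtColor(c["img"],cv2.COLOR_RGB2GRAY)
for k in(c0,c):
    u=proj(k,(524.9,-288.5,157))[0]; m=(g(k)<50).astype(np.uint8)
    n,l,st,ce=cv2.connectedComponentsWithStats(m); i=l[int(u[1]),int(u[0])]; print(st[i],ce[i],onz(k,ce[i],157))
sc=imaging.camera("scene")
print([(round(d["p"],2),np.round(d["rect"]).tolist()) for t in("beaker","screwdriver","holder") for d in find_in(sc,t)])
# slot direction
P=proj(c,(463.8,-92.6,60))[0];kk=382/(c["view"]@[463.8,-92.6,60,1])[2];G=g(c)
yy,xx=np.mgrid[0:480,0:640];v=(np.hypot(xx-P[0],yy-P[1])<11*kk)
pts=np.argwhere(v&(G<np.median(G[v])*.65))[:,::-1];L=cv2.fitLine(pts.astype(np.float32),cv2.DIST_HUBER,0,.01,.01).ravel()
d=onz(c,L[2:]+10*L[:2],60)-onz(c,L[2:],60);print("slot yaw",np.degrees(np.arctan2(d[1],d[0])),len(pts))
```

```text
[ 445.8340253  -268.60741874  342.32827401] 56.09943838308548 20.525
handle top expected [[345.7424614  135.15012993]] before in c2 [[345.79828715 133.73265222]]
[334 117  22  35 691] [344.78147612 134.14327062] [ 524.55577858 -287.6160159   157.        ]
[333 118  22  35 710] [344.19295775 135.10985915] [ 524.93516882 -287.1526631   157.        ]
[(0.73, [321.0, 214.0, 30.0, 47.0]), (0.7, [365.0, 187.0, 14.0, 57.0]), (0.65, [374.0, 234.0, 72.0, 32.0]), (0.51, [383.0, 190.0, 7.0, 14.0]), (0.77, [366.0, 201.0, 35.0, 46.0])]
slot yaw -170.153266176006 49
```

```bash
python3 -c "
from h import *
print(job.sign_off())"
```

```text
the job is handed in; nothing more can be done
None
```

Job handed in, verdict not shown: stirrer A's selector is at its stop, the screwdriver is back down in its holder and released, and the beaker hasn't moved; the large look-alike screwdriver, upright at the start, ended up lying on the bench, possibly knocked over by an early arm move.

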